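# Set out profile cut-offs by height for the sensor check

### The job

Set out the height check row for the sensing station: stand the four aluminium profile cut-offs upright on the rail, each centred on its own rubber pad, rising in height from the shortest beside the square brass stop block to the tallest beside the black star-shaped clamp knob. Let go of them and leave all four standing still.

Things in the scene. Friction and masses are not known exactly. Their poses are not given: they have to be found in the camera images.
- piece_40: upright cut-off of bare aluminium T-slot profile, 30 x 30 mm square with slots 8 mm wide down the middle of each side, 40 mm tall (the shortest of the four), about 36 g; it starts standing on the table (on a thin dark mat) at any yaw. Origin: centre of its underside, z up its length, x and y square to its flat sides
- piece_60: upright cut-off of bare aluminium T-slot profile, 30 x 30 mm square with slots 8 mm wide down the middle of each side, 60 mm tall (second shortest of the four), about 54 g; it starts standing on the table (on a thin dark mat) at any yaw. Origin: centre of its underside, z up its length, x and y square to its flat sides
- piece_80: upright cut-off of bare aluminium T-slot profile, 30 x 30 mm square with slots 8 mm wide down the middle of each side, 80 mm tall (second tallest of the four), about 72 g; it starts standing on the table (on a thin dark mat) at any yaw. Origin: centre of its underside, z up its length, x and y square to its flat sides
- piece_100: upright cut-off of bare aluminium T-slot profile, 30 x 30 mm square with slots 8 mm wide down the middle of each side, 100 mm tall (the tallest of the four), about 90 g; it starts standing on the table (on a thin dark mat) at any yaw. Origin: centre of its underside, z up its length, x and y square to its flat sides
- pad_a: one of four identical fixed black rubber discs, 48 mm across and 3 mm thick, in a straight row 75 mm apart on a flat aluminium rail (440 x 60 x 12 mm, on the table); the letters say nothing of their order along the rail. Origin: centre of its underside on the rail, 12 mm above the table, so its top is 15 mm above the table; y along the rail, x across it
- pad_b: one of four identical fixed black rubber discs, 48 mm across and 3 mm thick, in a straight row 75 mm apart on a flat aluminium rail (440 x 60 x 12 mm, on the table); the letters say nothing of their order along the rail. Origin: centre of its underside on the rail, 12 mm above the table, so its top is 15 mm above the table; y along the rail, x across it
- pad_c: one of four identical fixed black rubber discs, 48 mm across and 3 mm thick, in a straight row 75 mm apart on a flat aluminium rail (440 x 60 x 12 mm, on the table); the letters say nothing of their order along the rail. Origin: centre of its underside on the rail, 12 mm above the table, so its top is 15 mm above the table; y along the rail, x across it
- pad_d: one of four identical fixed black rubber discs, 48 mm across and 3 mm thick, in a straight row 75 mm apart on a flat aluminium rail (440 x 60 x 12 mm, on the table); the letters say nothing of their order along the rail. Origin: centre of its underside on the rail, 12 mm above the table, so its top is 15 mm above the table; y along the rail, x across it
- stop_block: fixed square brass block, 40 x 40 mm, 30 mm tall, on one end of the rail (either end), in line with the pads and 75 mm from the nearest pad's centre. Origin: centre of its underside, 12 mm above the table; y along the rail, x across it
- clamp_knob: fixed black five-lobed clamp knob with a bright steel centre, 45 mm across, 30 mm tall, on the rail's other end, in line with the pads and 75 mm from the nearest pad's centre. Origin: centre of its underside, 12 mm above the table
Not all that is in view belongs to the job. What is shaped like the piece_100 but brown or green is not meant.

How it is judged:
At the end, for the whole second after the job is handed in: All four cut-offs stand upright (within 0.1 rad) and at rest on the pads, each with its centre within 12 mm of a pad's centre, the 40, 60, 80 and 100 mm pieces on the first, second, third and fourth pad counted from the stop block ((horizontal distance between piece_40 and pad_a below 0.012 m or horizontal distance between piece_40 and pad_b below 0.012 m or horizontal distance between piece_40 and pad_c below 0.012 m or horizontal distance between piece_40 and pad_d below 0.012 m) and horizontal distance between piece_40 and stop_block between 0.05 and 0.1 m and height (world z) of piece_40 between 0.012 and 0.019 m and angle between each of piece_40, piece_60, piece_80, piece_100's own z axis and vertical below 0.1 rad and linear speed of each of piece_40, piece_60, piece_80, piece_100 below 0.02 m/s and angular speed of each of piece_40, piece_60, piece_80, piece_100 below 0.2 rad/s and (horizontal distance between piece_60 and pad_a below 0.012 m or horizontal distance between piece_60 and pad_b below 0.012 m or horizontal distance between piece_60 and pad_c below 0.012 m or horizontal distance between piece_60 and pad_d below 0.012 m) and horizontal distance between piece_60 and stop_block between 0.125 and 0.175 m and height (world z) of piece_60 between 0.012 and 0.019 m and (horizontal distance between piece_80 and pad_a below 0.012 m or horizontal distance between piece_80 and pad_b below 0.012 m or horizontal distance between piece_80 and pad_c below 0.012 m or horizontal distance between piece_80 and pad_d below 0.012 m) and horizontal distance between piece_80 and stop_block between 0.2 and 0.25 m and height (world z) of piece_80 between 0.012 and 0.019 m and (horizontal distance between piece_100 and pad_a below 0.012 m or horizontal distance between piece_100 and pad_b below 0.012 m or horizontal distance between piece_100 and pad_c below 0.012 m or horizontal distance between piece_100 and pad_d below 0.012 m) and horizontal distance between piece_100 and stop_block between 0.275 and 0.325 m and height (world z) of piece_100 between 0.012 and 0.019 m); the robot touches nothing.
It also fails if it takes over 99 s, if anything falls off the work surface, if the arm or the gripper's body presses on something with over 40 N, if the wrist force passes 120 N, or if a joint passes its speed limit or range.

### The arm

A 7-joint arm with a two-finger parallel gripper is mounted at the origin on the work surface. World frame = base frame: x ahead of the robot, y to its left, z up, the work surface at z = 0. Lengths are in m, angles in rad, forces in N, time in s.
With the tool pointing down it reaches from about 0.35 to 0.9 m from the base axis. Payload 7.2 kg.
Tool frame: the origin (TCP) lies at the very end of the fingers, on their centre line; the grasp point (between the pads) lies 19 mm behind it (robot.grip_point_offset is the distance from the TCP to the grasp point, in m); z points along the fingers, y is the line along which they close (so a half turn about z gives the same grasp; the last joint's range is limited). The gripper opens to 88 mm and grips with 3 to 60 N. Pads are 20 mm wide; open, the fingers measure 115 mm over their backs; the gripper's body (75 mm by 178 mm) begins 61 mm behind the grasp point.
Start: joints at [-1.275, 0.411, -0.013, 1.596, 0.006, 1.134, -0.082], TCP at [0.222, 0.584, 0.223] pointing down, gripper open.
Joint ranges: [-2.95, 2.95], [-0.29, 1.99], [-1.47, 1.44], [0.14, 2.54], [-1.03, 4.17], [0.13, 1.85], [-2.86, 2.86]. Speed limits (rad/s): [2.39, 2.39, 3.01, 3.01, 3.14, 3.14, 3.14].

### API

Orientations are given as a 3x3 rotation matrix whose columns are the frame's x, y, z axes.
In Python, from station import robot, viewer, order gives the robot as it stands. The module is installed in compiled form; this text tells all that it offers.
- The arm moves only by the tool drive_tool, never from a script. Its argument "moves" is a list of rows, each an object of numbers: "x", "y", "z": the shift along the world's x, y, z each as a share of 0.4 m, from -1 to 1; "ax", "ay", "az": the turn, a rotation vector about the world's x, y, z each as a share of 90 degrees, from -1 to 1; "fingers": the closure, from 0 (fully open) to 1 (shut). In form: [{"x": .., "y": .., "z": .., "ax": .., "ay": .., "az": .., "fingers": ..}, ...]. A call has 1 to 10 rows; each row shifts and turns the commanded pose from where the row before left it; what a row does not reach is not made up. A row lasts 1/8 s, in which the tool goes at most 62.5 mm and 10.7 degrees, less where a joint would pass 70% of its speed; a pose out of reach is approached as far as the arm can. A call with a number of a shift or a turn outside -1 to 1 is refused whole. A call with a gripper value outside its range is refused whole. The fingers move at their own pace and stop on an object; "grip_force" is the grip in N (left out, the last holds). Time passes only in rows, so rows that do not move let the fingers close. It gives the time, the measured TCP pose, the force, the opening and the grip force at its end, in the units of the state.
- robot.get_obs(): the state, without advancing time (a new reading comes with each control period).
- viewer.capture(name): name is "side" or "top" or "wrist"; returns a dict with "frame" (420x560x3 uint8, blue, green, red), "intrinsics" (3x3 intrinsics, pixels), "dist_coeffs" ([k1, k2, p1, p2, k3] as OpenCV has them; the pictures are not rectified), "world_to_cam" (4x4, takes a point from world to camera coordinates); the wrist camera has in their place "T_tool_cam" (4x4, takes a point from camera to tool coordinates, whose origin is the TCP and whose axes are the flange's). Camera axes: x right, y up, looking along -z (the intrinsics and any distortion apply to the point x, -y, -z); pixel columns grow to the right and rows downward; lengths in m; the calibration is good to about 2 mm. A picture is of the moment at which its call begins: read the wrist's pose just before it. There is no depth.
- order.sign_off(): hands the job in; it is judged then, once.
The state is a dict: "time_s": time; "joint_positions": joint angles; "joint_velocities": joint speeds; "joint_torque": joint torques, N m; "position": TCP position; "tool_rot": TCP orientation; "contact_force": force on the tool from outside, world axes, zero at the start; "wrist_torque": the same for the moment, N m; "width": opening from 0.0 (shut) to 1.0 (fully open); "grip_force": force on a finger pad.
Only numpy, scipy, OpenCV 4.12 (cv2) and the standard library are available. Lean on these libraries where they do the work, as an engineer would, in place of code of your own. Each camera call takes 0.05 s, during which the arm holds its last target. There are 200 camera calls.

## Working session

There is one attempt and no reset: what is moved stays moved. The work goes in short steps, Python scripts to look and compute and a tool call to move; the robot and the scene stay as the last step left them, time stands still between calls to the robot, and variables do not carry over. Pictures are saved under pics/ and viewed, at most 14 in all, crops included, and the job is handed in when it is done.

Besides the shell and the picture viewer there is one more tool, called after "Request:" as a command line: name --argument value ..., lists and objects as JSON in quotes. drive_tool: Moves the arm, as the interface text tells. Shift numbers are shares of 0.4 m and turn numbers shares of 90 degrees, none past 1 either way. Its arguments: {"type":"object","properties":{"moves":{"type":"array"},"grip_force":{"type":"number"}},"required":["moves"]}

```bash
mkdir -p pics
cat > h.py <<'E'
import numpy as np, cv2
from station import robot, viewer, order
def cap(n):
    o=robot.get_obs(); c=viewer.capture(n); c={k:(np.array(v) if not isinstance(v,str) else v) for k,v in c.items()}
    if 'T_tool_cam' in c:
        T=np.eye(4);T[:3,:3]=o['tool_rot'];T[:3,3]=o['position'];M=T@c['T_tool_cam']
    else: M=np.linalg.inv(c['world_to_cam'])
    c['M']=M; return c
def ray(c,uv):
    p=cv2.undistortPoints(np.array(uv,float).reshape(-1,1,2),c['intrinsics'],c['dist_coeffs']).reshape(-1,2)
    d=np.c_[p[:,0],-p[:,1],-np.ones(len(p))]@c['M'][:3,:3].T
    return c['M'][:3,3],d
def onz(c,uv,z):
    o,d=ray(c,uv); return o+d*((z-o[2])/d[:,2])[:,None]
def proj(c,P):
    q=(np.c_[np.array(P,float).reshape(-1,3),np.ones(len(np.array(P).reshape(-1,3)))]@np.linalg.inv(c['M']).T)[:,:3]*[1,-1,-1]
    return cv2.projectPoints(q,np.zeros(3),np.zeros(3),c['intrinsics'],c['dist_coeffs'])[0].reshape(-1,2)
E
python3 - <<'E'
from h import *
for n in('top','side','wrist'):
    c=cap(n);cv2.imwrite(f'pics/{n}0.png',c['frame']);print(n,c['M'].round(3).tolist(),c['intrinsics'].round(1).tolist())
o=robot.get_obs();print(o['tool_rot'],o['position'],o['time_s'],o['width'])
E
```

```text
top [[0.019, 0.998, -0.056, 0.47], [-0.999, 0.021, 0.028, 0.054], [0.029, 0.055, 0.998, 0.882], [0.0, 0.0, 0.0, 1.0]] [[400.9, 0.0, 280.9], [0.0, 400.9, 211.1], [0.0, 0.0, 1.0]]
side [[0.92, 0.277, -0.276, 0.313], [-0.391, 0.659, -0.643, -0.484], [0.004, 0.699, 0.715, 0.637], [0.0, 0.0, 0.0, 1.0]] [[380.9, 0.0, 272.8], [0.0, 380.9, 211.1], [0.0, 0.0, 1.0]]
wrist [[0.356, -0.903, -0.243, 0.157], [0.935, 0.343, 0.093, 0.609], [-0.0, -0.26, 0.966, 0.383], [0.0, 0.0, 0.0, 1.0]] [[354.4, 0.0, 280.0], [0.0, 354.4, 206.9], [0.0, 0.0, 1.0]]
[[-9.34540251e-01  3.55857282e-01 -3.38606395e-04]
 [ 3.55857428e-01  9.34539506e-01 -1.18456889e-03]
 [-1.05096412e-04 -1.22752291e-03 -9.99999241e-01]] [0.22231524 0.58371395 0.2219962 ] 0.15 1.001323350537481
```

View pics/top0.png

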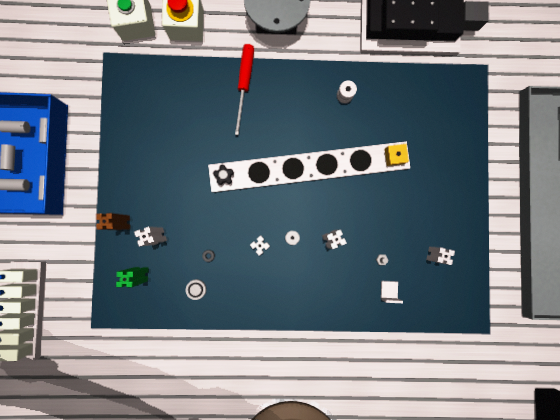

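View pics/side0.png

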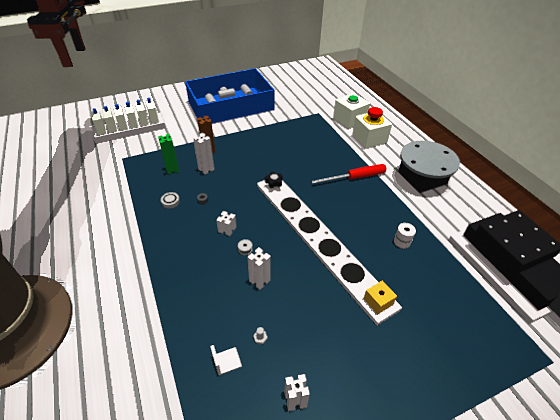

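The top view shows the stop block at (398,154), the knob at (223,175) and pads at (259,172), (293,168), (327,164) and (361,160). Bare aluminium cross shapes are at (150,237), (260,245), (335,239) and (440,256). The brown (112,221) and green (130,278) ones are decoys. In the side view the matching pieces are at (204,153), (227,223), (259,267) and (297,392). I'll measure heights across the two views.

Run:
```python
from h import *
t=cap('top');s=cap('side')
def blobs(c,boxes,th):
    g=c['frame'].min(2); out=[]
    for x0,y0,x1,y1 in boxes:
        m=np.zeros_like(g);m[y0:y1,x0:x1]=(g[y0:y1,x0:x1]>th)
        n,l,st,ce=cv2.connectedComponentsWithStats(m,connectivity=8)
        k=1+np.argmax(st[1:,4]); pts=np.argwhere(l==k)[:,::-1]
        r=cv2.minAreaRect(pts.astype(np.float32)); out.append((ce[k],r,st[k,4]))
    return out
tb=[(132,222,172,252),(245,232,275,260),(320,225,350,255),(420,240,460,272)]
for th in(120,170):
  B=blobs(t,tb,th)
  for b in B: print(th,b[0].round(1),np.round(b[1][0],1),np.round(b[1][1],1),round(b[1][2]),b[2])
# table of the predicted side pixels for each h
for b in B:
    for h in(40,60,80,100):
        P=onz(t,[b[1][0]],h/1000); print(h,P.round(3)[0,:2],proj(s,P).round(0)[0],end=' ')
    print()
# rail
f=t['frame'].astype(int); g=f.max(2)
m=np.zeros(g.shape,np.uint8); m[140:195,205:415]=(g[140:195,205:415]<70)
n,l,st,ce=cv2.connectedComponentsWithStats(m)
for k in range(1,n):
    if 150<st[k,4]<900: print('dark',ce[k].round(1),st[k,4],onz(t,[ce[k]],.015).round(4)[0])
mb=((f[:,:,2]-f[:,:,0])>80).astype(np.uint8); mb[:, :380]=0;mb[:140]=0;mb[170:]=0
M=cv2.moments(mb,True);print('brass',onz(t,[[M['m10']/M['m00'],M['m01']/M['m00']]],.042))
A=cv2.resize(t['frame'][215:275,130:290],None,fx=4,fy=4,interpolation=2);A2=cv2.resize(t['frame'][215:275,310:470],None,fx=4,fy=4,interpolation=2)
cv2.imwrite('pics/crop.png',np.vstack([A,A2]))
C=[cv2.resize(s['frame'][y-40:y+30,x-35:x+35],(380//2*2//2*1,190)) for x,y in((204,153),(227,223),(259,267),(297,389))]
cv2.imwrite('pics/crops.png',np.hstack(C))
```

```text
120 [143.4 236.1] [143.4 236.1] [15.8 16.1] 70 200
120 [259.4 245.2] [259.3 245.2] [14.5 15. ] 49 183
120 [336.3 238.8] [336.2 238.9] [15.7 15.3] 66 198
120 [445.8 255.9] [445.8 256. ] [15.1 14.8] 13 178
170 [143.7 235.9] [143.7 236. ] [15.5 15.2] 72 172
170 [259.2 245. ] [259.4 245. ] [14.1 14.3] 49 155
170 [336.1 239. ] [336.1 239. ] [15.2 15. ] 68 176
170 [445.6 255.9] [445.6 256. ] [14.3 14.1] 13 144
40 [0.459 0.314] [203. 153.] 60 [0.459 0.307] [203. 148.] 80 [0.46  0.301] [202. 143.] 100 [0.46  0.295] [202. 137.] 
40 [0.444 0.074] [227. 217.] 60 [0.445 0.074] [226. 211.] 80 [0.446 0.073] [226. 204.] 100 [0.446 0.073] [225. 197.] 
40 [ 0.46  -0.087] [261. 271.] 60 [ 0.46  -0.083] [260. 264.] 80 [ 0.461 -0.08 ] [259. 256.] 100 [ 0.461 -0.077] [259. 248.] 
40 [ 0.429 -0.318] [299. 396.] 60 [ 0.43  -0.309] [298. 385.] 80 [ 0.431 -0.3  ] [297. 374.] 100 [ 0.432 -0.292] [295. 362.] 
dark [360.2 160.1] 330 [ 0.6334 -0.1418  0.015 ]
dark [326.5 164. ] 324 [ 0.6232 -0.0679  0.015 ]
dark [292.6 168.1] 331 [0.6124 0.0062 0.015 ]
dark [258.5 172.2] 330 [0.6016 0.0802 0.015 ]
dark [223.7 175.6] 173 [0.5923 0.1554 0.015 ]
brass [[ 0.64379572 -0.2157758   0.042     ]]
```

View pics/crop.png

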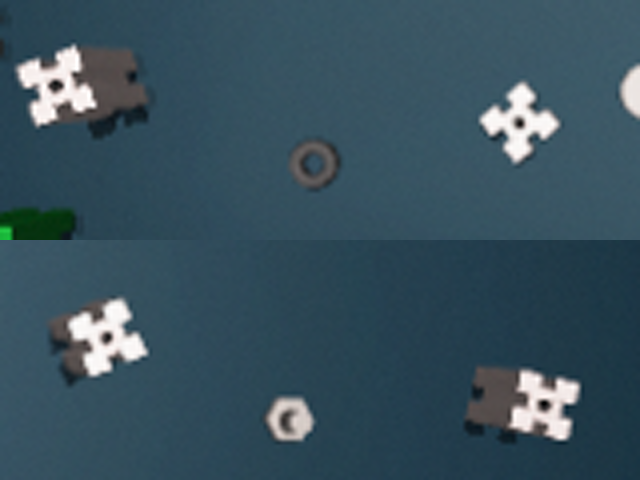

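View pics/crops.png

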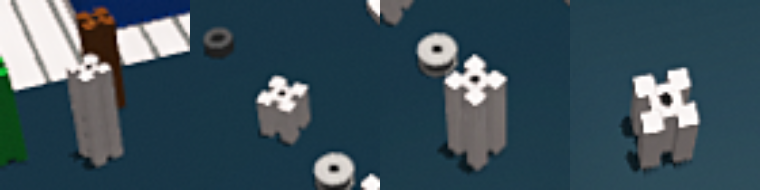

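The tops project to side-view rows 137, 217, 256 and 385, so A (143,236) is piece_100, B (259,245) is piece_40, C (336,239) is piece_80 and D (446,256) is piece_60. The crops confirm all four are bare aluminium. The pads are 74.7 mm apart, against 75 mm given. Next come the yaws and the decoy clearance.

Run:
```python
from h import *
t=cap('top');g=t['frame'].min(2)
for nm,h,(x0,y0,x1,y1) in[(100,.1,(132,222,172,252)),(40,.04,(245,232,275,260)),(80,.08,(320,225,350,255)),(60,.06,(420,240,460,272))]:
    m=np.zeros_like(g);m[y0:y1,x0:x1]=g[y0:y1,x0:x1]>140
    n,l,st,ce=cv2.connectedComponentsWithStats(m,connectivity=8);k=1+np.argmax(st[1:,4])
    W=onz(t,np.argwhere(l==k)[:,::-1],h)[:,:2]; r=cv2.minAreaRect((W*1000).astype(np.float32))
    rad=np.degrees(np.arctan2(r[0][1],r[0][0]))
    print(nm,np.round(r[0],1),np.round(r[1],1),'yaw mod90',round(r[2]%90,1),'radial',round(rad,1))
f=t['frame'].astype(int);hsv=cv2.cvtColor(t['frame'],cv2.COLOR_BGR2HSV)
m=((f[:,:,2]-f[:,:,0]>35)).astype(np.uint8);m[:205]=0;m[235:]=0;m[:,:90]=0;m[:,135:]=0
p=np.argwhere(m)[:,::-1];print('brown px',p.min(0),p.max(0),onz(t,[[104,221]],.1).round(3),onz(t,[[127,222]],0).round(3))
```

```text
100 [459.8 295.4] [30.5 29.2] yaw mod90 20.3 radial 32.7
40 [444.2  74.1] [30.2 30.9] yaw mod90 41.8 radial 9.5
80 [460.9 -80.3] [31.4 30.9] yaw mod90 24.8 radial -9.9
60 [ 430.3 -309.4] [30. 30.] yaw mod90 77.1 radial -35.7
brown px [ 96 213] [112 229] [[0.487 0.371 0.1  ]] [[0.488 0.363 0.   ]]
```

Request:
drive_tool --moves '[{"x": 0.0742,"y": -0.0902,"az": -0.0679,"fingers": 0},{"x": 0.0742,"y": -0.0902,"az": -0.0679,"fingers": 0},{"x": 0.0742,"y": -0.0902,"az": -0.0679,"fingers": 0},{"x": 0.0742,"y": -0.0902,"az": -0.0679,"fingers": 0},{"x": 0.0742,"y": -0.0902,"az": -0.0679,"fingers": 0},{"x": 0.0742,"y": -0.0902,"az": -0.0679,"fingers": 0},{"x": 0.0742,"y": -0.0902,"az": -0.0679,"fingers": 0},{"x": 0.0742,"y": -0.0902,"az": -0.0679,"fingers": 0},{"fingers": 0},{"fingers": 0}]' --grip_force 20

```text
schema error: expected keys x, y, z, ax, ay, az, fingers
```

```bash
cat > st.py <<'E'
from h import *
o=robot.get_obs();R=np.array(o['tool_rot']);print(o['time_s'],np.round(o['position'],4),'yaw',np.degrees(np.arctan2(R[1,1],R[0,1])).round(1),'w',round(o['width'],3),'z',R[:,2].round(4),np.round(o['contact_force'],1))
E
python3 - <<'E'
import st
from h import *
c=cap('wrist');f=c['frame'].copy()
for p in proj(c,[[.46,.2955,.1],[.487,.37,.1]]): cv2.circle(f,tuple(int(v) for v in p),3,(0,0,255),-1)
cv2.imwrite('pics/w1.png',f)
E
```

```text
0.3 [0.2224 0.5839 0.2224] yaw 69.2 w 1.0 z [-1.e-04 -5.e-04 -1.e+00] [ 0.3  0.1 -0.6]
```

View pics/w1.png

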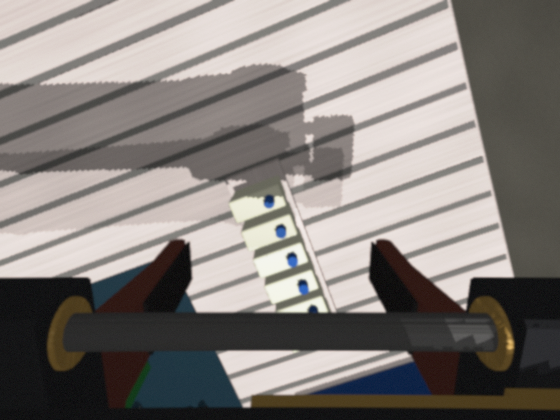

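The call was refused because every key is required, so the arm hasn't moved. The wrist picture just shows the start pose, with the fingers at (180,270) and (380,270) over the table. I'll resend with all keys.

Request:
drive_tool --moves '[{"x": 0.0742,"y": -0.0902,"z": 0,"ax": 0,"ay": 0,"az": -0.0679,"fingers": 0},{"x": 0.0742,"y": -0.0902,"z": 0,"ax": 0,"ay": 0,"az": -0.0679,"fingers": 0},{"x": 0.0742,"y": -0.0902,"z": 0,"ax": 0,"ay": 0,"az": -0.0679,"fingers": 0},{"x": 0.0742,"y": -0.0902,"z": 0,"ax": 0,"ay": 0,"az": -0.0679,"fingers": 0},{"x": 0.0742,"y": -0.0902,"z": 0,"ax": 0,"ay": 0,"az": -0.0679,"fingers": 0},{"x": 0.0742,"y": -0.0902,"z": 0,"ax": 0,"ay": 0,"az": -0.0679,"fingers": 0},{"x": 0.0742,"y": -0.0902,"z": 0,"ax": 0,"ay": 0,"az": -0.0679,"fingers": 0},{"x": 0.0742,"y": -0.0902,"z": 0,"ax": 0,"ay": 0,"az": -0.0679,"fingers": 0},{"x": 0,"y": 0,"z": 0,"ax": 0,"ay": 0,"az": 0,"fingers": 0},{"x": 0,"y": 0,"z": 0,"ax": 0,"ay": 0,"az": 0,"fingers": 0}]' --grip_force 20

```text
time_s: 1.6
position: [0.4594, 0.296, 0.2226]
tool_rot: [[-0.347, 0.938, -0.0], [0.938, 0.347, 0.0], [0.001, -0.0, -1.0]]
contact_force: [-0.2, 0.1, -0.0]
width: 0.998
grip_force: 0.0
```

Run:
```python
from h import *
c=cap('wrist');f=c['frame'].copy()
for p in proj(c,[[.46,.2955,.1],[.487,.37,.1]]): cv2.circle(f,tuple(int(v) for v in p),3,(0,0,255),-1)
cv2.imwrite('pics/w2.png',f)
```

```text
(no output)
```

View pics/w2.png

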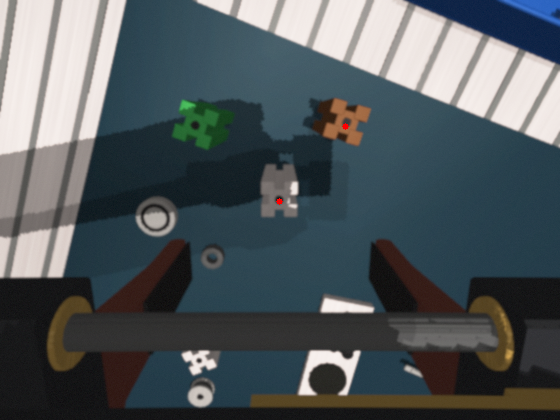

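The wrist view shows piece_100's top face at (280,203), under the predicted dot and squared to the fingers. The brown one (340,120) and green one (200,125) are clear. Going down to grip.

Request:
drive_tool --moves '[{"x": 0,"y": 0,"z": -0.105,"ax": 0,"ay": 0,"az": 0,"fingers": 0},{"x": 0,"y": 0,"z": -0.105,"ax": 0,"ay": 0,"az": 0,"fingers": 0},{"x": 0,"y": 0,"z": -0.105,"ax": 0,"ay": 0,"az": 0,"fingers": 0},{"x": 0,"y": 0,"z": -0.105,"ax": 0,"ay": 0,"az": 0,"fingers": 0},{"x": 0,"y": 0,"z": 0,"ax": 0,"ay": 0,"az": 0,"fingers": 0},{"x": 0,"y": 0,"z": 0,"ax": 0,"ay": 0,"az": 0,"fingers": 1},{"x": 0,"y": 0,"z": 0,"ax": 0,"ay": 0,"az": 0,"fingers": 1},{"x": 0,"y": 0,"z": 0,"ax": 0,"ay": 0,"az": 0,"fingers": 1},{"x": 0,"y": 0,"z": 0,"ax": 0,"ay": 0,"az": 0,"fingers": 1},{"x": 0,"y": 0,"z": 0,"ax": 0,"ay": 0,"az": 0,"fingers": 1}]' --grip_force 20

```text
time_s: 2.9
position: [0.4599, 0.2955, 0.055]
tool_rot: [[-0.346, 0.938, 0.0], [0.938, 0.346, 0.0], [0.0, 0.0, -1.0]]
contact_force: [1.2, 0.9, 0.1]
width: 0.468
grip_force: 0.0
```

Request:
drive_tool --moves '[{"x": 0,"y": 0,"z": 0,"ax": 0,"ay": 0,"az": 0,"fingers": 1},{"x": 0,"y": 0,"z": 0,"ax": 0,"ay": 0,"az": 0,"fingers": 1},{"x": 0,"y": 0,"z": 0,"ax": 0,"ay": 0,"az": 0,"fingers": 1},{"x": 0,"y": 0,"z": 0,"ax": 0,"ay": 0,"az": 0,"fingers": 1},{"x": 0,"y": 0,"z": 0,"ax": 0,"ay": 0,"az": 0,"fingers": 1},{"x": 0,"y": 0,"z": 0.05,"ax": 0,"ay": 0,"az": 0,"fingers": 1},{"x": 0,"y": 0,"z": 0.1,"ax": 0,"ay": 0,"az": 0,"fingers": 1},{"x": 0,"y": 0,"z": 0.1,"ax": 0,"ay": 0,"az": 0,"fingers": 1},{"x": 0,"y": 0,"z": 0.1,"ax": 0,"ay": 0,"az": 0,"fingers": 1},{"x": 0,"y": 0,"z": 0,"ax": 0,"ay": 0,"az": 0,"fingers": 1}]' --grip_force 20

```text
time_s: 4.15
position: [0.4614, 0.2964, 0.1977]
tool_rot: [[-0.346, 0.938, 0.004], [0.938, 0.346, 0.004], [0.002, 0.005, -1.0]]
contact_force: [-0.0, -0.3, -1.0]
width: 0.336
grip_force: 20.0
```

Request:
drive_tool --moves '[{"x": 0.0588,"y": -0.0899,"z": 0,"ax": 0,"ay": 0,"az": -0.0226,"fingers": 1},{"x": 0.0588,"y": -0.0899,"z": 0,"ax": 0,"ay": 0,"az": -0.0226,"fingers": 1},{"x": 0.0588,"y": -0.0899,"z": 0,"ax": 0,"ay": 0,"az": -0.0226,"fingers": 1},{"x": 0.0588,"y": -0.0899,"z": 0,"ax": 0,"ay": 0,"az": -0.0226,"fingers": 1},{"x": 0.0588,"y": -0.0899,"z": 0,"ax": 0,"ay": 0,"az": -0.0226,"fingers": 1},{"x": 0.0588,"y": -0.0899,"z": 0,"ax": 0,"ay": 0,"az": -0.0226,"fingers": 1},{"x": 0,"y": 0,"z": 0,"ax": 0,"ay": 0,"az": 0,"fingers": 1},{"x": 0,"y": 0,"z": 0,"ax": 0,"ay": 0,"az": 0,"fingers": 1},{"x": 0,"y": 0,"z": 0,"ax": 0,"ay": 0,"az": 0,"fingers": 1}]'

```text
time_s: 5.28
position: [0.6002, 0.0813, 0.1941]
tool_rot: [[-0.143, 0.99, -0.001], [0.99, 0.143, 0.0], [0.001, -0.001, -1.0]]
contact_force: [0.8, 0.1, -2.3]
width: 0.34
grip_force: 20.0
```

Run:
```python
import st
from h import *
c=cap('wrist');f=c['frame'].copy()
for p in proj(c,[[.6016,.0802,.015],[.6124,.0062,.015],[.5908,.155,.042]]): cv2.circle(f,tuple(int(v) for v in p),3,(0,0,255),-1)
cv2.imwrite('pics/w3.png',f)
```

```text
5.275 [0.6002 0.0813 0.1941] yaw 8.2 w 0.34 z [-1.1e-03  5.0e-04 -1.0e+00] [ 0.8  0.1 -2.3]
```

View pics/w3.png

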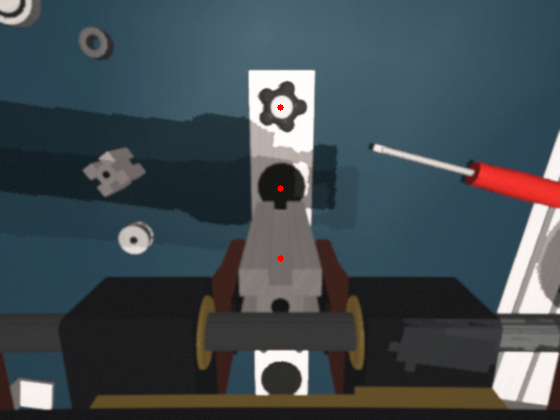

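The pad dot at (281,188) sits on the pad's centre and the knob's at (281,107), so the calibration agrees. Lowering and letting go.

Request:
drive_tool --moves '[{"x": 0.003,"y": -0.002,"z": -0.1,"ax": 0,"ay": 0,"az": 0,"fingers": 1},{"x": 0,"y": 0,"z": -0.1,"ax": 0,"ay": 0,"az": 0,"fingers": 1},{"x": 0,"y": 0,"z": -0.08,"ax": 0,"ay": 0,"az": 0,"fingers": 1},{"x": 0,"y": 0,"z": -0.027,"ax": 0,"ay": 0,"az": 0,"fingers": 1},{"x": 0,"y": 0,"z": 0,"ax": 0,"ay": 0,"az": 0,"fingers": 1},{"x": 0,"y": 0,"z": 0,"ax": 0,"ay": 0,"az": 0,"fingers": 1}]'

```text
time_s: 6.08
position: [0.603, 0.0792, 0.0732]
tool_rot: [[-0.141, 0.99, 0.002], [0.99, 0.141, 0.001], [0.0, 0.002, -1.0]]
contact_force: [-0.2, -0.4, -0.4]
width: 0.342
grip_force: 20.0
```

Request:
drive_tool --moves '[{"x": 0,"y": 0,"z": -0.005,"ax": 0,"ay": 0,"az": 0,"fingers": 1},{"x": 0,"y": 0,"z": 0,"ax": 0,"ay": 0,"az": 0,"fingers": 1},{"x": 0,"y": 0,"z": 0,"ax": 0,"ay": 0,"az": 0,"fingers": 0.4},{"x": 0,"y": 0,"z": 0,"ax": 0,"ay": 0,"az": 0,"fingers": 0.4},{"x": 0,"y": 0,"z": 0,"ax": 0,"ay": 0,"az": 0,"fingers": 0.4},{"x": 0,"y": 0,"z": 0,"ax": 0,"ay": 0,"az": 0,"fingers": 0.4}]'

```text
time_s: 6.82
position: [0.6022, 0.0789, 0.0699]
tool_rot: [[-0.14, 0.99, 0.0], [0.99, 0.14, 0.0], [-0.0, 0.0, -1.0]]
contact_force: [0.4, 0.5, -0.5]
width: 0.597
grip_force: 0.0
```

Request:
drive_tool --moves '[{"x": 0,"y": 0,"z": 0.11,"ax": 0,"ay": 0,"az": 0,"fingers": 0.4},{"x": 0,"y": 0,"z": 0.11,"ax": 0,"ay": 0,"az": 0,"fingers": 0.4},{"x": 0,"y": 0,"z": 0.105,"ax": 0,"ay": 0,"az": 0,"fingers": 0},{"x": -0.0988,"y": -0.003,"z": 0,"ax": 0,"ay": 0,"az": 0.0936,"fingers": 0},{"x": -0.0988,"y": -0.003,"z": 0,"ax": 0,"ay": 0,"az": 0.0936,"fingers": 0},{"x": -0.0988,"y": -0.003,"z": 0,"ax": 0,"ay": 0,"az": 0.0936,"fingers": 0},{"x": -0.0988,"y": -0.003,"z": 0,"ax": 0,"ay": 0,"az": 0.0936,"fingers": 0},{"x": 0,"y": 0,"z": 0,"ax": 0,"ay": 0,"az": 0,"fingers": 0},{"x": 0,"y": 0,"z": 0,"ax": 0,"ay": 0,"az": 0,"fingers": 0},{"x": 0,"y": 0,"z": 0,"ax": 0,"ay": 0,"az": 0,"fingers": 0}]'

```text
time_s: 8.07
position: [0.4451, 0.0741, 0.1999]
tool_rot: [[-0.665, 0.747, 0.001], [0.747, 0.665, -0.0], [-0.001, 0.0, -1.0]]
contact_force: [-0.1, 0.1, -0.2]
width: 1.003
grip_force: 0.0
```

Run:
```python
import st
from h import *
c=cap('wrist');f=c['frame'].copy()
for p in proj(c,[[.4442,.0741,.04],[.6016,.0802,.115]]): cv2.circle(f,tuple(int(v) for v in p),2,(0,0,255),-1)
cv2.imwrite('pics/w4.png',f)
```

```text
8.075 [0.4451 0.0741 0.1999] yaw 41.7 w 1.003 z [ 6.e-04 -2.e-04 -1.e+00] [-0.1  0.1 -0.2]
```

View pics/w4.png

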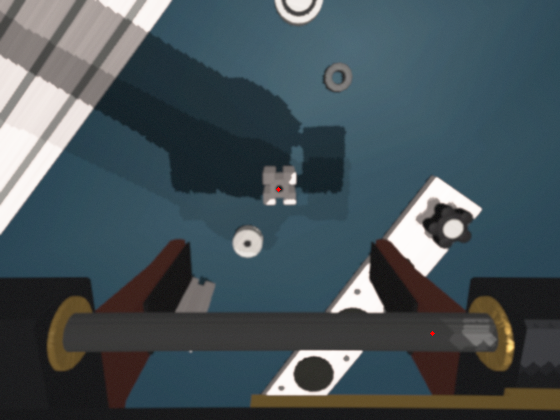

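Piece_40 is at (280,187), squared to the fingers under its dot. The bobbin at (248,242) is clear of the closing line.

Request:
drive_tool --moves '[{"x": -0.002,"y": 0,"z": -0.117,"ax": 0,"ay": 0,"az": 0,"fingers": 0},{"x": 0,"y": 0,"z": -0.117,"ax": 0,"ay": 0,"az": 0,"fingers": 0},{"x": 0,"y": 0,"z": -0.117,"ax": 0,"ay": 0,"az": 0,"fingers": 0},{"x": 0,"y": 0,"z": -0.117,"ax": 0,"ay": 0,"az": 0,"fingers": 0.4},{"x": 0,"y": 0,"z": 0,"ax": 0,"ay": 0,"az": 0,"fingers": 1},{"x": 0,"y": 0,"z": 0,"ax": 0,"ay": 0,"az": 0,"fingers": 1},{"x": 0,"y": 0,"z": 0,"ax": 0,"ay": 0,"az": 0,"fingers": 1},{"x": 0,"y": 0,"z": 0,"ax": 0,"ay": 0,"az": 0,"fingers": 1},{"x": 0,"y": 0,"z": 0,"ax": 0,"ay": 0,"az": 0,"fingers": 1},{"x": 0,"y": 0,"z": 0,"ax": 0,"ay": 0,"az": 0,"fingers": 1}]'

```text
time_s: 9.38
position: [0.4438, 0.0743, 0.0134]
tool_rot: [[-0.666, 0.746, 0.001], [0.746, 0.666, 0.001], [-0.0, 0.001, -1.0]]
contact_force: [-1.4, -0.1, 7.6]
width: 0.34
grip_force: 20.0
```

Request:
drive_tool --moves '[{"x": 0,"y": 0,"z": 0.03,"ax": 0,"ay": 0,"az": 0,"fingers": 1},{"x": 0,"y": 0,"z": 0.12,"ax": 0,"ay": 0,"az": 0,"fingers": 1},{"x": 0,"y": 0,"z": 0.12,"ax": 0,"ay": 0,"az": 0,"fingers": 1},{"x": 0,"y": 0,"z": 0.12,"ax": 0,"ay": 0,"az": 0,"fingers": 1},{"x": 0.0788,"y": -0.09,"z": 0,"ax": 0,"ay": 0,"az": -0.0624,"fingers": 1},{"x": 0.0788,"y": -0.09,"z": 0,"ax": 0,"ay": 0,"az": -0.0624,"fingers": 1},{"x": 0.0788,"y": -0.09,"z": 0,"ax": 0,"ay": 0,"az": -0.0624,"fingers": 1},{"x": 0.0788,"y": -0.09,"z": 0,"ax": 0,"ay": 0,"az": -0.0624,"fingers": 1},{"x": 0.0788,"y": -0.09,"z": 0,"ax": 0,"ay": 0,"az": -0.0624,"fingers": 1},{"x": 0.0788,"y": -0.09,"z": 0,"ax": 0,"ay": 0,"az": -0.0624,"fingers": 1}]'

```text
time_s: 10.62
position: [0.6331, -0.1429, 0.1693]
tool_rot: [[-0.137, 0.991, 0.0], [0.991, 0.137, 0.0], [0.0, 0.0, -1.0]]
contact_force: [0.5, -0.1, -0.5]
width: 0.341
grip_force: 20.0
```

Request:
drive_tool --moves '[{"x": 0,"y": 0,"z": 0,"ax": 0,"ay": 0,"az": 0,"fingers": 1},{"x": 0,"y": 0,"z": 0,"ax": 0,"ay": 0,"az": 0,"fingers": 1},{"x": 0,"y": 0,"z": 0,"ax": 0,"ay": 0,"az": 0,"fingers": 1}]'

```text
time_s: 11.0
position: [0.6319, -0.1405, 0.1689]
tool_rot: [[-0.142, 0.99, -0.0], [0.99, 0.142, 0.001], [0.001, -0.0, -1.0]]
contact_force: [-0.2, -0.1, -0.4]
width: 0.339
grip_force: 20.0
```

Request:
drive_tool --moves '[{"x": 0.0035,"y": -0.003,"z": -0.12,"ax": 0,"ay": 0,"az": 0,"fingers": 1},{"x": 0,"y": 0,"z": -0.12,"ax": 0,"ay": 0,"az": 0,"fingers": 1},{"x": 0,"y": 0,"z": -0.085,"ax": 0,"ay": 0,"az": 0,"fingers": 1},{"x": 0,"y": 0,"z": -0.02,"ax": 0,"ay": 0,"az": 0,"fingers": 1},{"x": 0,"y": 0,"z": 0,"ax": 0,"ay": 0,"az": 0,"fingers": 1},{"x": 0,"y": 0,"z": -0.002,"ax": 0,"ay": 0,"az": 0,"fingers": 1},{"x": 0,"y": 0,"z": 0,"ax": 0,"ay": 0,"az": 0,"fingers": 1}]'

```text
time_s: 11.88
position: [0.6346, -0.1432, 0.0313]
tool_rot: [[-0.14, 0.99, 0.002], [0.99, 0.14, -0.0], [-0.0, 0.002, -1.0]]
contact_force: [-0.7, 0.1, -0.1]
width: 0.345
grip_force: 20.0
```

Request:
drive_tool --moves '[{"x": 0,"y": 0,"z": -0.005,"ax": 0,"ay": 0,"az": 0,"fingers": 1},{"x": 0,"y": 0,"z": 0,"ax": 0,"ay": 0,"az": 0,"fingers": 1},{"x": 0,"y": 0,"z": 0,"ax": 0,"ay": 0,"az": 0,"fingers": 1}]'

```text
time_s: 12.25
position: [0.6343, -0.1431, 0.0285]
tool_rot: [[-0.14, 0.99, 0.001], [0.99, 0.14, 0.0], [-0.0, 0.001, -1.0]]
contact_force: [-0.1, 1.0, 5.5]
width: 0.342
grip_force: 20.0
```

Request:
drive_tool --moves '[{"x": 0,"y": 0,"z": 0,"ax": 0,"ay": 0,"az": 0,"fingers": 0.4},{"x": 0,"y": 0,"z": 0,"ax": 0,"ay": 0,"az": 0,"fingers": 0.4},{"x": 0,"y": 0,"z": 0,"ax": 0,"ay": 0,"az": 0,"fingers": 0.4},{"x": 0,"y": 0,"z": 0.13,"ax": 0,"ay": 0,"az": 0,"fingers": 0.4},{"x": 0,"y": 0,"z": 0.13,"ax": 0,"ay": 0,"az": 0,"fingers": 0.4},{"x": 0,"y": 0,"z": 0.13,"ax": 0,"ay": 0,"az": 0,"fingers": 0},{"x": -0.1083,"y": 0.0392,"z": 0,"ax": 0,"ay": 0,"az": 0.0464,"fingers": 0},{"x": -0.1083,"y": 0.0392,"z": 0,"ax": 0,"ay": 0,"az": 0.0464,"fingers": 0},{"x": -0.1083,"y": 0.0392,"z": 0,"ax": 0,"ay": 0,"az": 0.0464,"fingers": 0},{"x": -0.1083,"y": 0.0392,"z": 0,"ax": 0,"ay": 0,"az": 0.0464,"fingers": 0}]'

```text
time_s: 13.5
position: [0.459, -0.0799, 0.1837]
tool_rot: [[-0.421, 0.907, 0.0], [0.907, 0.421, 0.0], [0.0, 0.0, -1.0]]
contact_force: [0.8, 0.5, -0.4]
width: 1.004
grip_force: 0.0
```

Request:
drive_tool --moves '[{"x": 0,"y": 0,"z": 0,"ax": 0,"ay": 0,"az": 0,"fingers": 0},{"x": 0,"y": 0,"z": 0,"ax": 0,"ay": 0,"az": 0,"fingers": 0},{"x": 0,"y": 0,"z": 0,"ax": 0,"ay": 0,"az": 0,"fingers": 0}]'

```text
time_s: 13.88
position: [0.4617, -0.0809, 0.184]
tool_rot: [[-0.418, 0.908, 0.001], [0.908, 0.418, -0.001], [-0.001, 0.0, -1.0]]
contact_force: [0.4, -0.0, -0.6]
width: 1.0
grip_force: 0.0
```

Run:
```python
import st
from h import *
c=cap('wrist');f=c['frame'].copy()
for p in proj(c,[[.4609,-.0803,.08],[.6334,-.1418,.055],[.6016,.0802,.115]]): cv2.circle(f,tuple(int(v) for v in p),2,(0,0,255),-1)
t=cap('top')['frame'].copy()
cv2.imwrite('pics/w5.png',np.hstack([cv2.resize(f,(400,300)),cv2.resize(t[130:280,200:400],(400,300))]))
```

```text
13.875 [ 0.4617 -0.0809  0.184 ] yaw 24.7 w 1.0 z [ 7.e-04 -7.e-04 -1.e+00] [ 0.4 -0.  -0.6]
```

View pics/w5.png

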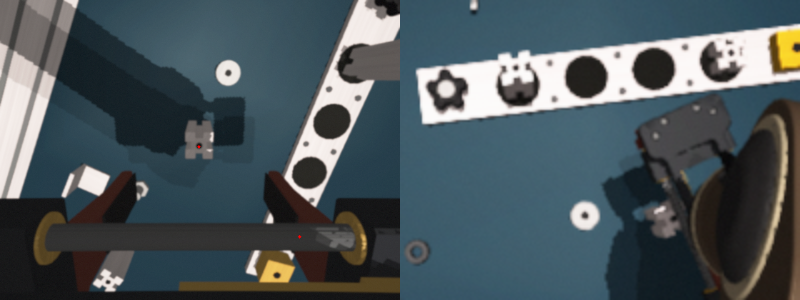

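Piece_80 is at (200,145) in the wrist half, under its dot and squared. Piece_100 and piece_40 stand on their pads in the top half, at (517,75) and (722,58).

Request:
drive_tool --moves '[{"x": -0.001,"y": 0.001,"z": -0.116,"ax": 0,"ay": 0,"az": 0,"fingers": 0},{"x": 0,"y": 0,"z": -0.116,"ax": 0,"ay": 0,"az": 0,"fingers": 0},{"x": 0,"y": 0,"z": -0.116,"ax": 0,"ay": 0,"az": 0,"fingers": 0.2},{"x": 0,"y": 0,"z": 0,"ax": 0,"ay": 0,"az": 0,"fingers": 0.4},{"x": 0,"y": 0,"z": 0,"ax": 0,"ay": 0,"az": 0,"fingers": 1},{"x": 0,"y": 0,"z": 0,"ax": 0,"ay": 0,"az": 0,"fingers": 1},{"x": 0,"y": 0,"z": 0,"ax": 0,"ay": 0,"az": 0,"fingers": 1},{"x": 0,"y": 0,"z": 0,"ax": 0,"ay": 0,"az": 0,"fingers": 1},{"x": 0,"y": 0,"z": 0,"ax": 0,"ay": 0,"az": 0,"fingers": 1},{"x": 0,"y": 0,"z": 0,"ax": 0,"ay": 0,"az": 0,"fingers": 1}]'

```text
time_s: 15.22
position: [0.4606, -0.0799, 0.0453]
tool_rot: [[-0.419, 0.908, 0.001], [0.908, 0.419, 0.0], [-0.0, 0.001, -1.0]]
contact_force: [-1.0, 1.3, 7.8]
width: 0.339
grip_force: 20.0
```

Request:
drive_tool --moves '[{"x": 0,"y": 0,"z": 0.03,"ax": 0,"ay": 0,"az": 0,"fingers": 1},{"x": 0,"y": 0,"z": 0.1,"ax": 0,"ay": 0,"az": 0,"fingers": 1},{"x": 0,"y": 0,"z": 0.1,"ax": 0,"ay": 0,"az": 0,"fingers": 1},{"x": 0,"y": 0,"z": 0.08,"ax": 0,"ay": 0,"az": 0,"fingers": 1},{"x": 0.0947,"y": 0.0539,"z": 0,"ax": 0,"ay": 0,"az": -0.0464,"fingers": 1},{"x": 0.0947,"y": 0.0539,"z": 0,"ax": 0,"ay": 0,"az": -0.0464,"fingers": 1},{"x": 0.0947,"y": 0.0539,"z": 0,"ax": 0,"ay": 0,"az": -0.0464,"fingers": 1},{"x": 0.0947,"y": 0.0539,"z": 0,"ax": 0,"ay": 0,"az": -0.0464,"fingers": 1},{"x": 0,"y": 0,"z": 0,"ax": 0,"ay": 0,"az": 0,"fingers": 1},{"x": 0,"y": 0,"z": 0,"ax": 0,"ay": 0,"az": 0,"fingers": 1}]'

```text
time_s: 16.48
position: [0.6108, 0.0056, 0.1687]
tool_rot: [[-0.14, 0.99, -0.001], [0.99, 0.14, -0.001], [-0.001, -0.001, -1.0]]
contact_force: [0.5, -0.7, -0.6]
width: 0.34
grip_force: 20.0
```

Request:
drive_tool --moves '[{"x": 0.003,"y": 0.001,"z": -0.1,"ax": 0,"ay": 0,"az": 0,"fingers": 1},{"x": 0,"y": 0,"z": -0.1,"ax": 0,"ay": 0,"az": 0,"fingers": 1},{"x": 0,"y": 0,"z": -0.05,"ax": 0,"ay": 0,"az": 0,"fingers": 1},{"x": 0,"y": 0,"z": -0.018,"ax": 0,"ay": 0,"az": 0,"fingers": 1},{"x": 0,"y": 0,"z": 0,"ax": 0,"ay": 0,"az": 0,"fingers": 1},{"x": 0,"y": 0,"z": 0,"ax": 0,"ay": 0,"az": 0,"fingers": 1},{"x": 0,"y": 0,"z": 0,"ax": 0,"ay": 0,"az": 0,"fingers": 1}]'

```text
time_s: 17.35
position: [0.6134, 0.0067, 0.0624]
tool_rot: [[-0.14, 0.99, 0.002], [0.99, 0.14, 0.0], [0.0, 0.002, -1.0]]
contact_force: [0.9, 0.2, -0.3]
width: 0.34
grip_force: 20.0
```

Request:
drive_tool --moves '[{"x": 0,"y": 0,"z": -0.005,"ax": 0,"ay": 0,"az": 0,"fingers": 1},{"x": 0,"y": 0,"z": 0,"ax": 0,"ay": 0,"az": 0,"fingers": 1},{"x": 0,"y": 0,"z": 0,"ax": 0,"ay": 0,"az": 0,"fingers": 1}]'

```text
time_s: 17.73
position: [0.6133, 0.0067, 0.0604]
tool_rot: [[-0.14, 0.99, 0.001], [0.99, 0.14, 0.0], [0.0, 0.001, -1.0]]
contact_force: [-1.2, -0.1, 5.8]
width: 0.338
grip_force: 20.0
```

Request:
drive_tool --moves '[{"x": 0,"y": 0,"z": 0,"ax": 0,"ay": 0,"az": 0,"fingers": 0.4},{"x": 0,"y": 0,"z": 0,"ax": 0,"ay": 0,"az": 0,"fingers": 0.4},{"x": 0,"y": 0,"z": 0,"ax": 0,"ay": 0,"az": 0,"fingers": 0.4},{"x": 0,"y": 0,"z": 0.1,"ax": 0,"ay": 0,"az": 0,"fingers": 0.4},{"x": 0,"y": 0,"z": 0.1,"ax": 0,"ay": 0,"az": 0,"fingers": 0.4},{"x": 0,"y": 0,"z": 0.1,"ax": 0,"ay": 0,"az": 0,"fingers": 0}]'

```text
time_s: 18.48
position: [0.6127, 0.0066, 0.1806]
tool_rot: [[-0.14, 0.99, -0.0], [0.99, 0.14, -0.0], [-0.0, -0.0, -1.0]]
contact_force: [1.3, 0.0, 0.3]
width: 0.673
grip_force: 0.0
```

Request:
drive_tool --moves '[{"x": -0.0572,"y": -0.0988,"z": 0,"ax": 0,"ay": 0,"az": -0.0292,"fingers": 0},{"x": -0.0572,"y": -0.0988,"z": 0,"ax": 0,"ay": 0,"az": -0.0292,"fingers": 0},{"x": -0.0572,"y": -0.0988,"z": 0,"ax": 0,"ay": 0,"az": -0.0292,"fingers": 0},{"x": -0.0572,"y": -0.0988,"z": 0,"ax": 0,"ay": 0,"az": -0.0292,"fingers": 0},{"x": -0.0572,"y": -0.0988,"z": 0,"ax": 0,"ay": 0,"az": -0.0292,"fingers": 0},{"x": -0.0572,"y": -0.0988,"z": 0,"ax": 0,"ay": 0,"az": -0.0292,"fingers": 0},{"x": -0.0572,"y": -0.0988,"z": 0,"ax": 0,"ay": 0,"az": -0.0292,"fingers": 0},{"x": -0.0572,"y": -0.0988,"z": 0,"ax": 0,"ay": 0,"az": -0.0292,"fingers": 0},{"x": 0,"y": 0,"z": 0,"ax": 0,"ay": 0,"az": 0,"fingers": 0},{"x": 0,"y": 0,"z": 0,"ax": 0,"ay": 0,"az": 0,"fingers": 0}]'

```text
time_s: 19.73
position: [0.4301, -0.309, 0.1793]
tool_rot: [[0.224, 0.975, 0.0], [0.975, -0.224, 0.001], [0.001, -0.0, -1.0]]
contact_force: [0.8, -0.4, 0.8]
width: 1.001
grip_force: 0.0
```

Run:
```python
import st
from h import *
c=cap('wrist');f=c['frame'].copy()
for p in proj(c,[[.4303,-.3094,.06]]): cv2.circle(f,tuple(int(v) for v in p),2,(0,0,255),-1)
t=cap('top')['frame'].copy()
cv2.imwrite('pics/w6.png',np.hstack([cv2.resize(f,(400,300)),cv2.resize(t[130:280,200:400],(400,300))]))
```

```text
19.725 [ 0.4301 -0.309   0.1793] yaw -12.9 w 1.001 z [ 1.e-04  5.e-04 -1.e+00] [ 0.8 -0.4  0.8]
```

View pics/w6.png

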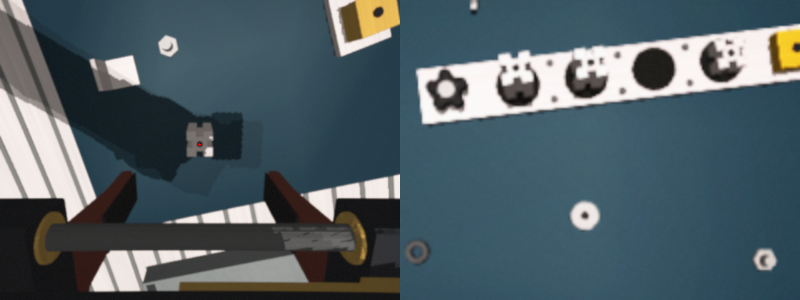

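Piece_60 is at (200,140), under its dot and squared. The top half shows three pieces standing on pads and the second pad from the stop, (654,68), still empty.

Request:
drive_tool --moves '[{"x": 0,"y": 0,"z": -0.125,"ax": 0,"ay": 0,"az": 0,"fingers": 0},{"x": 0,"y": 0,"z": -0.125,"ax": 0,"ay": 0,"az": 0,"fingers": 0},{"x": 0,"y": 0,"z": -0.125,"ax": 0,"ay": 0,"az": 0,"fingers": 0.2},{"x": 0,"y": 0,"z": 0,"ax": 0,"ay": 0,"az": 0,"fingers": 0.4},{"x": 0,"y": 0,"z": 0,"ax": 0,"ay": 0,"az": 0,"fingers": 1},{"x": 0,"y": 0,"z": 0,"ax": 0,"ay": 0,"az": 0,"fingers": 1},{"x": 0,"y": 0,"z": 0,"ax": 0,"ay": 0,"az": 0,"fingers": 1},{"x": 0,"y": 0,"z": 0,"ax": 0,"ay": 0,"az": 0,"fingers": 1},{"x": 0,"y": 0,"z": 0,"ax": 0,"ay": 0,"az": 0,"fingers": 1},{"x": 0,"y": 0,"z": 0,"ax": 0,"ay": 0,"az": 0,"fingers": 1}]'

```text
time_s: 21.08
position: [0.4302, -0.3096, 0.0302]
tool_rot: [[0.224, 0.975, 0.001], [0.975, -0.224, 0.0], [0.0, 0.001, -1.0]]
contact_force: [-0.7, 0.5, 7.6]
width: 0.338
grip_force: 20.0
```

Request:
drive_tool --moves '[{"x": 0,"y": 0,"z": 0.04,"ax": 0,"ay": 0,"az": 0,"fingers": 1},{"x": 0,"y": 0,"z": 0.12,"ax": 0,"ay": 0,"az": 0,"fingers": 1},{"x": 0,"y": 0,"z": 0.12,"ax": 0,"ay": 0,"az": 0,"fingers": 1},{"x": 0,"y": 0,"z": 0.12,"ax": 0,"ay": 0,"az": 0,"fingers": 1},{"x": 0.0804,"y": 0.1007,"z": 0,"ax": 0,"ay": 0,"az": 0.0389,"fingers": 1},{"x": 0.0804,"y": 0.1007,"z": 0,"ax": 0,"ay": 0,"az": 0.0389,"fingers": 1},{"x": 0.0804,"y": 0.1007,"z": 0,"ax": 0,"ay": 0,"az": 0.0389,"fingers": 1},{"x": 0.0804,"y": 0.1007,"z": 0,"ax": 0,"ay": 0,"az": 0.0389,"fingers": 1},{"x": 0.0804,"y": 0.1007,"z": 0,"ax": 0,"ay": 0,"az": 0.0389,"fingers": 1},{"x": 0.0804,"y": 0.1007,"z": 0,"ax": 0,"ay": 0,"az": 0.0389,"fingers": 1}]'

```text
time_s: 22.32
position: [0.6235, -0.0667, 0.1905]
tool_rot: [[-0.141, 0.99, 0.0], [0.99, 0.141, -0.0], [-0.001, 0.0, -1.0]]
contact_force: [0.7, -0.1, -1.5]
width: 0.339
grip_force: 20.0
```

Request:
drive_tool --moves '[{"x": 0,"y": 0,"z": 0,"ax": 0,"ay": 0,"az": 0,"fingers": 1},{"x": 0,"y": 0,"z": 0,"ax": 0,"ay": 0,"az": 0,"fingers": 1},{"x": 0,"y": 0,"z": 0,"ax": 0,"ay": 0,"az": 0,"fingers": 1}]'

```text
time_s: 22.7
position: [0.622, -0.0695, 0.19]
tool_rot: [[-0.137, 0.991, 0.0], [0.991, 0.137, -0.001], [-0.001, 0.0, -1.0]]
contact_force: [1.3, -1.3, -0.4]
width: 0.342
grip_force: 20.0
```

Request:
drive_tool --moves '[{"x": 0.002,"y": 0.002,"z": -0.12,"ax": 0,"ay": 0,"az": 0,"fingers": 1},{"x": 0,"y": 0,"z": -0.12,"ax": 0,"ay": 0,"az": 0,"fingers": 1},{"x": 0,"y": 0,"z": -0.08,"ax": 0,"ay": 0,"az": 0,"fingers": 1},{"x": 0,"y": 0,"z": -0.035,"ax": 0,"ay": 0,"az": 0,"fingers": 1},{"x": 0,"y": 0,"z": 0,"ax": 0,"ay": 0,"az": 0,"fingers": 1},{"x": 0,"y": 0,"z": 0,"ax": 0,"ay": 0,"az": 0,"fingers": 1},{"x": 0,"y": 0,"z": -0.003,"ax": 0,"ay": 0,"az": 0,"fingers": 1},{"x": 0,"y": 0,"z": 0,"ax": 0,"ay": 0,"az": 0,"fingers": 1},{"x": 0,"y": 0,"z": 0,"ax": 0,"ay": 0,"az": 0,"fingers": 1}]'

```text
time_s: 23.82
position: [0.6237, -0.0669, 0.0466]
tool_rot: [[-0.14, 0.99, 0.0], [0.99, 0.14, 0.0], [0.0, 0.0, -1.0]]
contact_force: [0.5, 0.5, -0.2]
width: 0.338
grip_force: 20.0
```

Request:
drive_tool --moves '[{"x": 0,"y": 0,"z": -0.004,"ax": 0,"ay": 0,"az": 0,"fingers": 1},{"x": 0,"y": 0,"z": 0,"ax": 0,"ay": 0,"az": 0,"fingers": 1},{"x": 0,"y": 0,"z": 0,"ax": 0,"ay": 0,"az": 0,"fingers": 1}]'

```text
time_s: 24.2
position: [0.6238, -0.0671, 0.0451]
tool_rot: [[-0.14, 0.99, 0.001], [0.99, 0.14, 0.0], [0.0, 0.001, -1.0]]
contact_force: [-1.2, 1.3, 5.6]
width: 0.343
grip_force: 20.0
```

Contact at 5.6 N. Now release, lift and back away.

Request:
drive_tool --moves '[{"x": 0,"y": 0,"z": 0,"ax": 0,"ay": 0,"az": 0,"fingers": 0.4},{"x": 0,"y": 0,"z": 0,"ax": 0,"ay": 0,"az": 0,"fingers": 0.4},{"x": 0,"y": 0,"z": 0,"ax": 0,"ay": 0,"az": 0,"fingers": 0.4},{"x": 0,"y": 0,"z": 0.1,"ax": 0,"ay": 0,"az": 0,"fingers": 0.4},{"x": 0,"y": 0,"z": 0.12,"ax": 0,"ay": 0,"az": 0,"fingers": 0.4},{"x": 0,"y": 0,"z": 0.12,"ax": 0,"ay": 0,"az": 0,"fingers": 0},{"x": 0,"y": 0,"z": 0.12,"ax": 0,"ay": 0,"az": 0,"fingers": 0}]'

```text
time_s: 25.08
position: [0.6233, -0.0671, 0.2301]
tool_rot: [[-0.14, 0.99, -0.0], [0.99, 0.14, -0.0], [-0.0, -0.0, -1.0]]
contact_force: [0.8, 0.2, -0.4]
width: 0.791
grip_force: 0.0
```

Request:
drive_tool --moves '[{"x": -0.08,"y": -0.1,"z": 0,"ax": 0,"ay": 0,"az": 0,"fingers": 0},{"x": -0.08,"y": -0.1,"z": 0,"ax": 0,"ay": 0,"az": 0,"fingers": 0},{"x": -0.08,"y": -0.1,"z": 0,"ax": 0,"ay": 0,"az": 0,"fingers": 0},{"x": -0.08,"y": -0.1,"z": 0,"ax": 0,"ay": 0,"az": 0,"fingers": 0},{"x": -0.08,"y": -0.1,"z": 0,"ax": 0,"ay": 0,"az": 0,"fingers": 0},{"x": -0.08,"y": -0.1,"z": 0,"ax": 0,"ay": 0,"az": 0,"fingers": 0},{"x": 0,"y": 0,"z": 0,"ax": 0,"ay": 0,"az": 0,"fingers": 0},{"x": 0,"y": 0,"z": 0,"ax": 0,"ay": 0,"az": 0,"fingers": 0},{"x": 0,"y": 0,"z": 0,"ax": 0,"ay": 0,"az": 0,"fingers": 0}]'

```text
time_s: 26.2
position: [0.4325, -0.3058, 0.2285]
tool_rot: [[-0.142, 0.99, -0.0], [0.99, 0.142, 0.0], [0.0, -0.0, -1.0]]
contact_force: [-0.1, 0.4, 0.0]
width: 1.003
grip_force: 0.0
```

Run:
```python
import st
from h import *
t=cap('top');s=cap('side');g=t['frame'].min(2);f=t['frame'].copy();sf=s['frame'].copy()
for h,p in[(.055,(.6334,-.1418)),(.075,(.6232,-.0679)),(.095,(.6124,.0062)),(.115,(.6016,.0802))]:
    for c,im in((t,f),(s,sf)):
        u=proj(c,[[*p,h]])[0]; cv2.circle(im,tuple(int(round(v)) for v in u),1,(0,0,255),-1)
cv2.imwrite('pics/end.png',np.hstack([cv2.resize(f[130:205,200:420],None,fx=1.8,fy=4)[:300],cv2.resize(sf[120:330,230:410],(400,300))]))
```

```text
26.2 [ 0.4325 -0.3058  0.2285] yaw 8.2 w 1.003 z [-1.e-04  4.e-04 -1.e+00] [-0.1  0.4  0. ]
```

View pics/end.png

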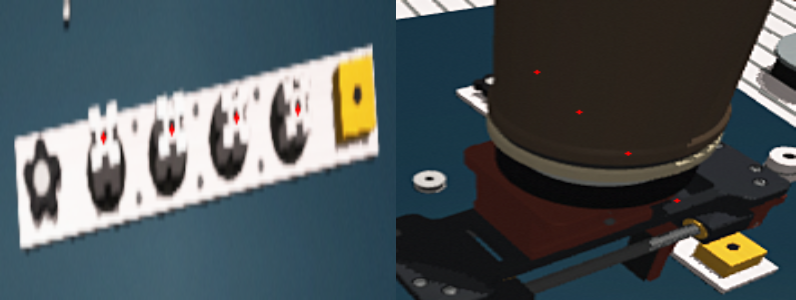

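The top half shows all four standing in order, at x=103, 172, 237 and 297 with the brass block at 357; the side view is blocked by the arm. I'll check the centring in numbers.

Run:
```python
from h import *
t=cap('top');f=t['frame'];g=f.min(2)
for h,p in[(.055,(.6334,-.1418)),(.075,(.6232,-.0679)),(.095,(.6124,.0062)),(.115,(.6016,.0802))]:
    u,v=proj(t,[[*p,h]])[0].round().astype(int)
    c=f[v-14:v+15,u-14:u+15].copy(); cv2.imwrite(f'/tmp/{int(h*1000)}.png',cv2.resize(c,(200,200),interpolation=0))
    # slot hole: dark spot nearest the predicted centre
    w=g[v-7:v+8,u-7:u+8]; k=cv2.GaussianBlur(w,(3,3),0); print(h,(u,v)); print(k[1:-1,1:-1]) if h in(.055,) else None
cv2.imwrite('pics/fin.png',np.hstack([cv2.imread(f'/tmp/{i}.png') for i in(55,75,95,115)]))
```

```text
0.055 (np.int64(365), np.int64(157))
[[237 240 235 196 140 123 147 189 227 241 243 240 235]
 [239 244 239 217 188 180 191 212 231 238 236 231 231]
 [234 240 238 233 228 226 225 229 235 234 219 205 214]
 [213 220 223 231 229 209 190 204 230 232 207 187 206]
 [160 170 198 225 213 160 120 150 208 230 207 188 212]
 [100 122 178 224 208 138  87 120 193 228 208 189 213]
 [ 84 110 171 223 221 170 129 154 208 231 216 200 216]
 [116 143 187 225 233 216 200 210 229 236 231 226 230]
 [168 200 220 233 236 231 226 222 222 230 238 241 240]
 [193 231 240 240 232 211 186 171 176 207 235 243 242]
 [187 234 244 242 229 184 129 105 125 181 225 234 232]
 [177 228 238 234 221 172 106  78  99 155 196 201 204]
 [159 203 204 190 175 141  96  77  88 118 143 159 186]]
0.075 (np.int64(331), np.int64(159))
0.095 (np.int64(295), np.int64(162))
0.115 (np.int64(257), np.int64(164))
```

View pics/fin.png

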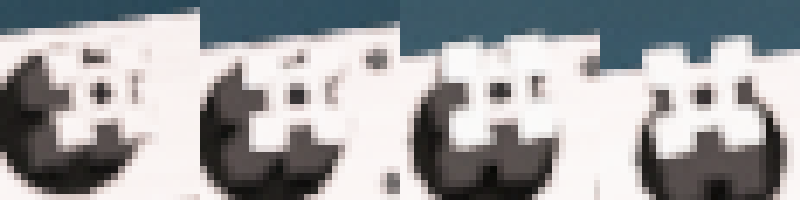

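In each crop the centre bore is at about (100,93), within 1 px (about 2 mm) of the predicted pad centre. All four stand upright, so I'm handing in.

```bash
python3 -c "
from station import order
print(order.sign_off())"
```

```text
the job is handed in; nothing more can be done
None
```

The job is handed in at about 26 s of the 99 s: the 40, 60, 80 and 100 mm pieces stand in order from the brass stop block to the clamp knob, each about 2 mm or less from its pad centre by the top camera, with the arm clear; the sign-off gave no verdict.

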